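# Turn the stock tags to match the collar bins

### The job

Collars have been drawn from the bins on the board, and the hinged flip tags on the rail in front of them no longer all agree with the stock. With a fingertip, gently push over every tag that is wrong, so that a full bin, one holding a pair of collars, shows the round spot (its tag leaning back toward the bin), and every bin with one collar or none shows the bar (its tag leaning forward, away from the bin). Do not turn over a tag that is already right, and leave the collars and the other things on the bench where they are.

Things in the scene. Friction and masses are not known exactly. Their poses are not given: they have to be found in the camera images.
- tag_a (a joint): lean of one of four alike flip tags: 0 = standing straight up, +0.7 = fallen back onto its stop, toward the bins (its face with the round spot shows), -0.7 = fallen forward onto its stop, away from the bins (its face with the bar shows). Swings freely between the stops; past upright it falls over to the other stop by its own weight (30 g, a push under 1 N moves it)
- hinge_a (a point): middle of the hinge pin of tag_a, 52 mm above the bench. Its x axis points level from the rail toward the bins, y runs along the rail, z up; they do not turn with the tag. The tag is a stiff white plate 50 mm wide (along y), 4 mm thick, its free edge 62 mm from the pin; steel cheeks of the holder rise 13 mm above the pin beside it. Its bin's middle lies 150 mm from here along this x axis; the next tags are 92 mm away along y
- tag_b (a joint): lean of one of four alike flip tags: 0 = standing straight up, +0.7 = fallen back onto its stop, toward the bins (its face with the round spot shows), -0.7 = fallen forward onto its stop, away from the bins (its face with the bar shows). Swings freely between the stops; past upright it falls over to the other stop by its own weight (30 g, a push under 1 N moves it)
- hinge_b (a point): middle of the hinge pin of tag_b, 52 mm above the bench. Its x axis points level from the rail toward the bins, y runs along the rail, z up; they do not turn with the tag. The tag is a stiff white plate 50 mm wide (along y), 4 mm thick, its free edge 62 mm from the pin; steel cheeks of the holder rise 13 mm above the pin beside it. Its bin's middle lies 150 mm from here along this x axis; the next tags are 92 mm away along y
- tag_c (a joint): lean of one of four alike flip tags: 0 = standing straight up, +0.7 = fallen back onto its stop, toward the bins (its face with the round spot shows), -0.7 = fallen forward onto its stop, away from the bins (its face with the bar shows). Swings freely between the stops; past upright it falls over to the other stop by its own weight (30 g, a push under 1 N moves it)
- hinge_c (a point): middle of the hinge pin of tag_c, 52 mm above the bench. Its x axis points level from the rail toward the bins, y runs along the rail, z up; they do not turn with the tag. The tag is a stiff white plate 50 mm wide (along y), 4 mm thick, its free edge 62 mm from the pin; steel cheeks of the holder rise 13 mm above the pin beside it. Its bin's middle lies 150 mm from here along this x axis; the next tags are 92 mm away along y
- tag_d (a joint): lean of one of four alike flip tags: 0 = standing straight up, +0.7 = fallen back onto its stop, toward the bins (its face with the round spot shows), -0.7 = fallen forward onto its stop, away from the bins (its face with the bar shows). Swings freely between the stops; past upright it falls over to the other stop by its own weight (30 g, a push under 1 N moves it)
- hinge_d (a point): middle of the hinge pin of tag_d, 52 mm above the bench. Its x axis points level from the rail toward the bins, y runs along the rail, z up; they do not turn with the tag. The tag is a stiff white plate 50 mm wide (along y), 4 mm thick, its free edge 62 mm from the pin; steel cheeks of the holder rise 13 mm above the pin beside it. Its bin's middle lies 150 mm from here along this x axis; the next tags are 92 mm away along y
- bin_p_mid (a point): middle of the inner floor of one of four alike open sheet-metal bins, 116 mm deep (along x) and 84 mm wide outside, 3 mm walls, rim 46 mm above the bench, fixed on the board. A full bin holds a pair of collars, one behind the other. Which bin stands where, differs from day to day; x, y, z axes parallel to those of the hinge points
- bin_q_mid (a point): middle of the inner floor of one of four alike open sheet-metal bins, 116 mm deep (along x) and 84 mm wide outside, 3 mm walls, rim 46 mm above the bench, fixed on the board. A full bin holds a pair of collars, one behind the other. Which bin stands where, differs from day to day; x, y, z axes parallel to those of the hinge points
- bin_r_mid (a point): middle of the inner floor of one of four alike open sheet-metal bins, 116 mm deep (along x) and 84 mm wide outside, 3 mm walls, rim 46 mm above the bench, fixed on the board. A full bin holds a pair of collars, one behind the other. Which bin stands where, differs from day to day; x, y, z axes parallel to those of the hinge points
- bin_s_mid (a point): middle of the inner floor of one of four alike open sheet-metal bins, 116 mm deep (along x) and 84 mm wide outside, 3 mm walls, rim 46 mm above the bench, fixed on the board. A full bin holds a pair of collars, one behind the other. Which bin stands where, differs from day to day; x, y, z axes parallel to those of the hinge points
- collar_1_mid (a point): centre of a loose steel flange collar, 50 mm across, 22 mm high, standing in one of the bins (at most 35 mm from the bin's middle, seen from above)
- collar_2_mid (a point): centre of a loose steel flange collar, 50 mm across, 22 mm high, standing in one of the bins (at most 35 mm from the bin's middle, seen from above)
- collar_3_mid (a point): centre of a loose steel flange collar, 50 mm across, 22 mm high, standing in one of the bins (at most 35 mm from the bin's middle, seen from above)
- collar_4_mid (a point): centre of a loose steel flange collar, 50 mm across, 22 mm high, standing in one of the bins (at most 35 mm from the bin's middle, seen from above)
- stamp: wooden hand stamp with a knob grip, 30 x 70 mm, 74 mm high, standing on the bench at the right of the board; origin under its middle
- pen: white marker pen, 16 x 136 mm, lying on the bench near its front edge; origin under its middle
- small_collar: brown steel collar, 32 mm across, 22 mm high, loose on the bench to the right of the board; it belongs to no bin; origin under its middle

How it is judged:
By the outcome, as a careful person would: the job done as asked, in the order asked, and still so for the second after the job is handed in, with the robot touching nothing.
It also fails if it takes over 54 s, if anything falls off the work surface, if the arm or the gripper's body presses on something with over 40 N, if the wrist force passes 120 N, or if a joint passes its speed limit or range.

### The arm

A 6-joint arm with a two-finger parallel gripper is mounted at the origin on a cart in front of the work surface, level with it; the furniture and walls round the work are solid. World frame = base frame: x ahead of the robot, y to its left, z up, the work surface at z = 0. Lengths are in mm, angles in rad, forces in N, time in s.
With the tool pointing down it reaches from about 275 to 750 mm from the base axis. Payload 10.2 kg.
Tool frame: the origin (TCP) lies at the very end of the fingers, on their centre line; the grasp point (between the pads) lies 19 mm behind it; z points along the fingers, y is the line along which they close (so a half turn about z gives the same grasp; the last joint's range is limited). The gripper opens to 85 mm and grips with 20 to 120 N. Pads are 22 mm wide; open, the fingers measure 114 mm over their backs; the gripper's body (76 mm by 85 mm) begins 54 mm behind the grasp point. The pads swing forward as they close: fully open they stand 13 mm farther back than shut.
Start: joints at [0.966, 0.313, 1.498, -0, 1.331, -0.223], TCP at [195.623, 487.199, 231.294] pointing down, gripper open.
Joint ranges: [-2.94, 2.94], [-0.97, 2.17], [0.19, 2.56], [-1.23, 4.37], [0.02, 3.11], [-2.88, 2.88]. Speed limits (rad/s): [2.39, 2.39, 3.01, 3.14, 3.14, 3.14].

### API

Orientations are given as a unit quaternion [w, x, y, z].
In Python, from rig import ctrl gives the robot as it stands.
- The arm moves only by the shell command python3 -m inch 'ROWS' [OPENING] [FORCE]. ROWS is text: rows parted by semicolons, each of 6 numbers parted by spaces: the shift along the tool's x, y, z in mm, then the turn, a rotation vector about the tool's x, y, z in units of 6 degrees (1.0 is 6 degrees). A call has exactly 10 rows; each row shifts and turns the commanded pose from where the row before left it, along the tool's axes as they then stand; what a row does not reach is not made up. A row lasts 1/12 s, in which the tool goes at most 41.7 mm and 7.16 degrees, less where a joint would pass 70% of its speed; a pose out of reach is approached as far as the arm can. A call with a gripper value outside its range is refused whole. OPENING is the opening, from 0 (shut) to 1 (fully open), set as the call begins (- or left out, the last holds). The fingers move at their own pace and stop on an object; FORCE is the grip in N (left out, the last holds). Time passes only in rows, so rows that do not move let the fingers close, or fill a call up. It gives the time, the measured TCP pose, the force, the opening and the grip force at its end, in the units of the state.
- ctrl.sense(): the state, without advancing time (a new reading comes with each control period).
- ctrl.capture(name): name is "scene" or "top"; returns a dict with "image" (384x512x3 uint8, red, green, blue), "intrinsics" (3x3 intrinsics, pixels), "D" ([k1, k2, p1, p2, k3] as OpenCV has them; the pictures are not rectified), "rvec" (rotation vector, rad) and "tvec" (3), from world to camera coordinates, as OpenCV has them. Camera axes: x right, y down, z forward; pixel columns grow to the right and rows downward; lengths in mm; the calibration is good to about 2 mm. A picture is of the moment at which its call begins. There is no depth.
- ctrl.finish_job(): hands the job in; it is judged then, once.
The state is a dict: "time_s": time; "joints": joint angles; "dq": joint speeds; "tau": joint torques, N m; "eef_pos": TCP position; "ee_rot": TCP orientation; "force": force on the tool from outside, world axes, zero at the start; "wrist_torque": the same for the moment, N m; "grip_width": opening from 0.0 (shut) to 1.0 (fully open); "grip_force": force on a finger pad.
Only numpy, scipy, OpenCV 4.12 (cv2) and the standard library are available. Lean on these libraries where they do the work, as an engineer would, in place of code of your own. Each camera call takes 0.05 s, during which the arm holds its last target. There are 200 camera calls.

## Working session

There is one attempt and no reset: what is moved stays moved. The work goes in short steps, Python scripts to look and compute and a shell command to move; the robot and the scene stay as the last step left them, time stands still between calls to the robot, and variables do not carry over. Pictures are saved under pics/ and viewed, at most 10 in all, crops included, and the job is handed in when it is done.

```bash
mkdir -p pics; ls; python3 - <<'E'
from rig import ctrl
import cv2,numpy as np
s=ctrl.sense();print({k:np.round(v,3).tolist() for k,v in s.items()})
for n in("scene","top"):
    c=ctrl.capture(n);cv2.imwrite(f"pics/{n}0.png",cv2.resize(c["image"][:,:,::-1],(800,600),interpolation=cv2.INTER_CUBIC))
    R=cv2.Rodrigues(np.array(c["rvec"],float))[0];print(n,(-R.T@np.array(c["tvec"]).ravel()).round(),R.round(2).tolist(),np.round(c["intrinsics"]).tolist(),c["D"])
E
```

```text
pics
{'time_s': 0.0, 'joints': [0.966, 0.313, 1.498, 0.0, 1.331, -0.223], 'dq': [-0.0, -0.001, 0.001, -0.002, 0.0, 0.001], 'tau': [-0.0, -41.227, -25.974, -0.0, 0.004, -0.0], 'eef_pos': [195.476, 486.97, 230.71], 'ee_rot': [-0.0, 0.19, 0.982, -0.001], 'force': [0.514, 0.801, 0.004], 'wrist_torque': [0.004, -0.06, -0.006], 'grip_force': 0.0, 'grip_width': 0.998}
scene [-121. -606.  485.] [[0.62, -0.78, 0.03], [-0.34, -0.3, -0.89], [0.71, 0.55, -0.45]] [[389.0, 0.0, 258.0], [0.0, 389.0, 189.0], [0.0, 0.0, 1.0]] [0.03689625 0.         0.         0.         0.        ]
top [ 298. -125. 1137.] [[-0.0, -1.0, -0.0], [-0.98, 0.0, -0.21], [0.21, 0.0, -0.98]] [[436.0, 0.0, 252.0], [0.0, 436.0, 185.0], [0.0, 0.0, 1.0]] [-0.04459897  0.          0.          0.          0.        ]
```

View pics/scene0.png

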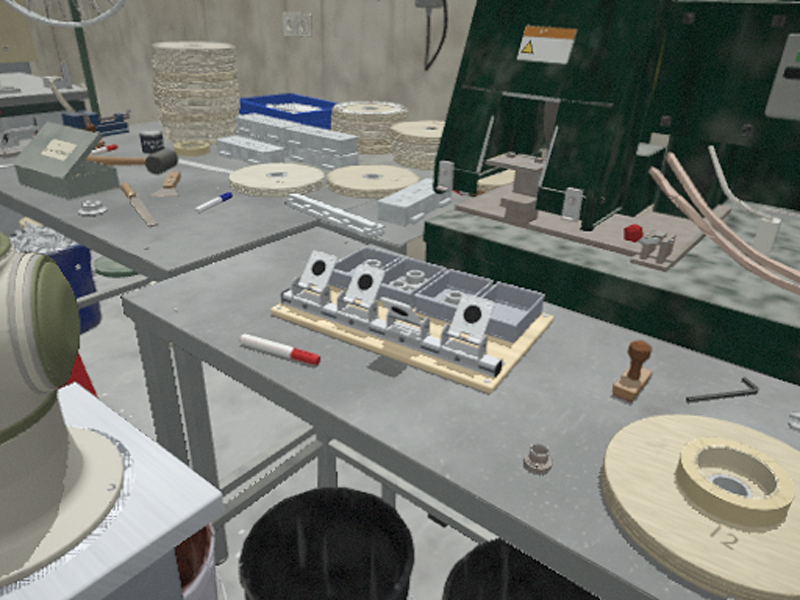

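View pics/top0.png

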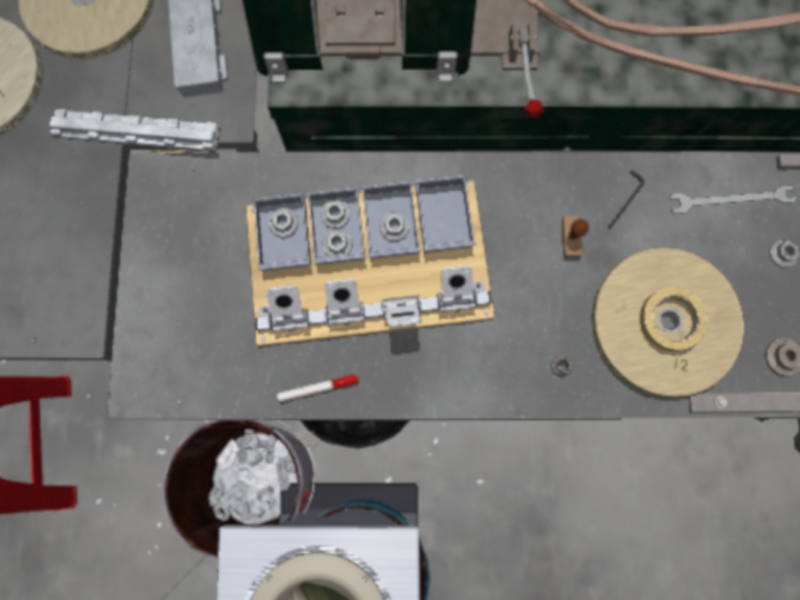

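The top view shows the bins left to right holding 1, 2, 1 and 0 collars. The tags read spot (283,300), spot (341,295), bar (402,312) and spot (457,282), so the leftmost and rightmost are wrong and both must be pushed forward. I'll take enlarged crops to locate them.

```bash
cat > h.py <<'E'
from rig import ctrl
import cv2,numpy as np
def cam(n):
    c=ctrl.capture(n);return c["image"][:,:,::-1],[np.array(c[k],float) for k in("rvec","tvec","intrinsics","D")]
def proj(P,k): return cv2.projectPoints(np.array(P,float).reshape(-1,3),*k)[0].reshape(-1,2)
E
python3 - <<'E'
from h import *
s=ctrl.sense()
im,k=cam("top");print(proj([s["eef_pos"],[0,0,0]],k))
c=cv2.resize(im[110:230,150:325],(800,549),interpolation=cv2.INTER_CUBIC);cv2.imwrite("pics/tc.png",c)
im,k=cam("scene");print(proj([s["eef_pos"],[0,0,0]],k))
c=cv2.resize(im[150:260,165:360],(800,451),interpolation=cv2.INTER_CUBIC);cv2.imwrite("pics/sc.png",c)
E
```

```text
[[-46.22778176 325.31342758]
 [202.2765311  399.83307249]]
[[-23.88766221 102.08753823]
 [  0.97160924 321.32793077]]
```

View pics/tc.png

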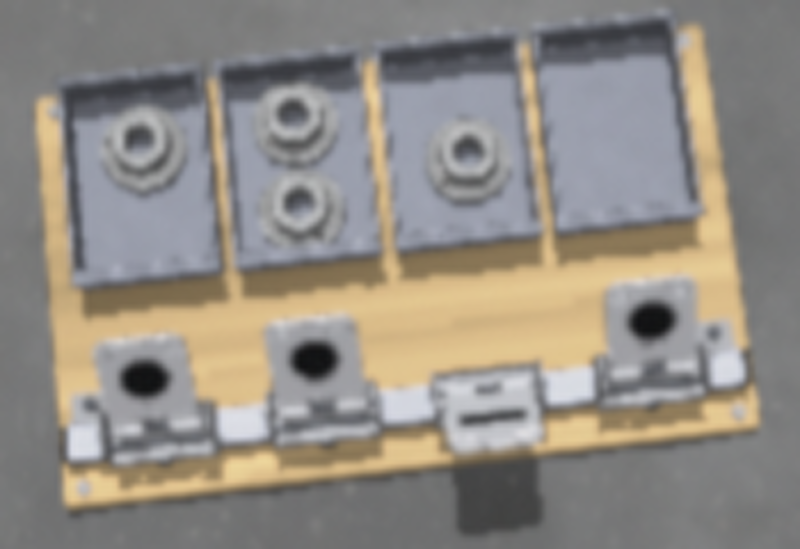

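View pics/sc.png

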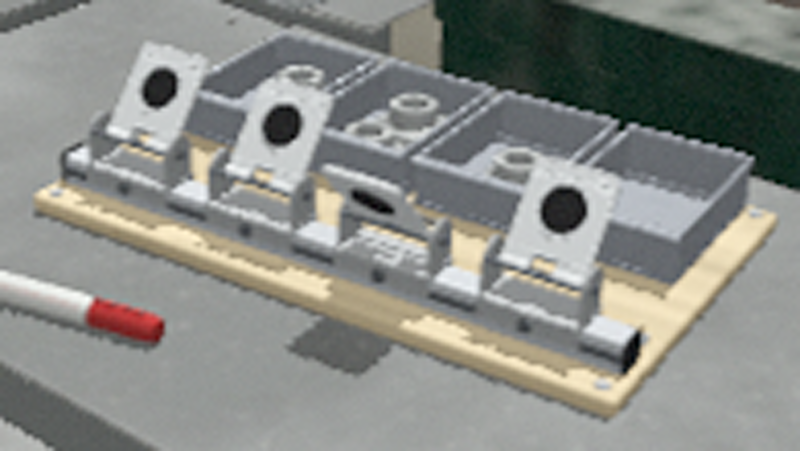

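The leftmost and rightmost tags lean back showing the spot, and tag 3 leans forward. I'll fit the rail pose to the top corners of the leaning tags in both views.

```bash
cat >> h.py <<'E'
def W(p,x,y,z):
    c,s=np.cos(p[2]),np.sin(p[2]);return [p[0]+c*x-s*y,p[1]+s*x+c*y,z]
E
python3 - <<'E'
from h import *
from scipy.optimize import least_squares
T=[((97,342),(185,335)),((266,322),(352,315)),((608,287),(693,279))]
S=[((143,41),(209,56)),((262,76),(333,93)),((528,157),(620,178))]
ys=[138,46,-138]
kt=cam("top")[1];ks=cam("scene")[1]
xt=62*np.sin(.7);zt=52+62*np.cos(.7)
def r(p,o=False):
    P=[W(p,xt,y+d,zt) for y in ys for d in(25,-25)]
    a=proj(P,kt)-(np.array(T).reshape(-1,2)*.21875+[150,110]); b=proj(P,ks)-(np.array(S).reshape(-1,2)*.24375+[165,150])
    if o: print(a.round(1).tolist(),b.round(1).tolist())
    return np.r_[a,b].ravel()
f=least_squares(r,[400,0,0.1]);p=f.x;r(p,True);print(p)
for y in(138,46,-46,-138):print(np.round(W(p,0,y,52),1))
print("bin corners crop",(proj([W(p,150+a,b,46) for a in(-58,58) for b in(180,-180)],kt)-[150,110])/.21875)
E
```

```text
[[-1.4, -0.2], [-0.3, -0.8], [-0.8, 0.3], [0.8, -0.3], [-0.6, 0.2], [1.1, -0.1]] [[-0.0, 0.1], [-0.6, 1.0], [-0.0, 0.1], [-0.5, 0.9], [1.7, -0.1], [-0.2, 0.7]]
[ 4.92963775e+02 -8.84030809e+01  1.03258213e-01]
[478.7  48.9  52. ]
[488.2 -42.6  52. ]
[ 497.7 -134.2   52. ]
[ 507.2 -225.7   52. ]
bin corners crop [[ 72.1131797  273.95820864]
 [705.29531152 208.97853023]
 [ 59.55352959  79.65138937]
 [679.26439605  17.03834514]]
```

```bash
python3 -m inch '0 0 0 0 0 -0.463;0 0 0 0 0 -0.463;0 0 0 0 0 -0.463;0 0 0 0 0 -0.463;0 0 0 0 0 -0.463;0 0 0 0 0 -0.463;0 0 0 0 0 -0.463;0 0 0 0 0 -0.463;0 0 0 0 0 -0.463;0 0 0 0 0 -0.463' 0 20
python3 -m inch '-15 -23 0 0 0 0;-15 -23 0 0 0 0;-15 -23 0 0 0 0;-15 -23 0 0 0 0;-15 -23 0 0 0 0;-15 -23 0 0 0 0;-15 -23 0 0 0 0;-15 -23 0 0 0 0;-15 -23 0 0 0 0;-15 -23 0 0 0 0'
python3 -m inch '-15 -23 0 0 0 0;-15 -23 0 0 0 0;-15 -23 0 0 0 0;-15 -23 0 0 0 0;-15 -23 0 0 0 0;-15 -23 0 0 0 0;-15 -23 0 0 0 0;-15 -23 0 0 0 0;-15 -23 0 0 0 0;0 0 0 0 0 0'
cat >> h.py <<'E'
p=(493,-88.4,.1033)
def loc():
    s=ctrl.sense();d=np.array(s["eef_pos"]);c,n=np.cos(p[2]),np.sin(p[2]);x,y=d[0]-p[0],d[1]-p[1]
    q=s["ee_rot"];from scipy.spatial.transform import Rotation as R
    print(round(s["time_s"],2),"local",np.round([c*x+n*y,-n*x+c*y,d[2]],1),"toolx/z",R.from_quat([*q[1:],q[0]]).as_matrix()[:,[0,2]].T.round(3).tolist(),np.round(s["force"],1),s["grip_width"])
E
python3 -c "from h import *;loc()"
```

```text
time_s: 1.13
eef_pos: [195.6, 487.2, 231.2]
ee_rot: [-0.0, -0.053, 0.999, -0.0]
force: [-0.5, -0.1, 0.8]
grip_width: 0.003
grip_force: 0.0
time_s: 1.97
eef_pos: [369.1, 272.7, 231.4]
ee_rot: [0.0, -0.051, 0.999, 0.0]
force: [1.0, 0.9, 1.7]
grip_width: -0.003
grip_force: 0.0
time_s: 2.8
eef_pos: [526.2, 78.5, 230.8]
ee_rot: [0.0, -0.05, 0.999, -0.0]
force: [-0.2, -0.1, -0.3]
grip_width: 0.004
grip_force: 0.0
2.8 local [ 50.2 162.5 230.8] toolx/z [[-0.995, -0.099, -0.0], [0.0, -0.001, -1.0]] [-0.2 -0.1 -0.3] 0.0037387471131519303
```

```bash
python3 -m inch '-8 -12 0 0 0 0;-8 -12 0 0 0 0;0 0 18 0 0 0;0 0 18 0 0 0;0 0 18 0 0 0;0 0 18 0 0 0;0 0 18 0 0 0;0 0 18 0 0 0;0 0 18 0 0 0;0 0 0 0 0 0'
python3 - <<'E'
from h import *
loc()
im,k=cam("scene");c=cv2.resize(im[110:260,165:360],(780,600),interpolation=cv2.INTER_CUBIC);cv2.imwrite("pics/s2.png",c)
E
```

```text
time_s: 3.63
eef_pos: [541.1, 59.6, 102.3]
ee_rot: [-0.003, -0.052, 0.999, 0.0]
force: [-0.5, 0.6, -1.0]
grip_width: 0.003
grip_force: 0.0
3.63 local [ 63.1 142.2 102.3] toolx/z [[-0.995, -0.103, 0.005], [-0.006, 0.0, -1.0]] [-0.5  0.6 -1. ] 0.0030892212005179612
```

View pics/s2.png

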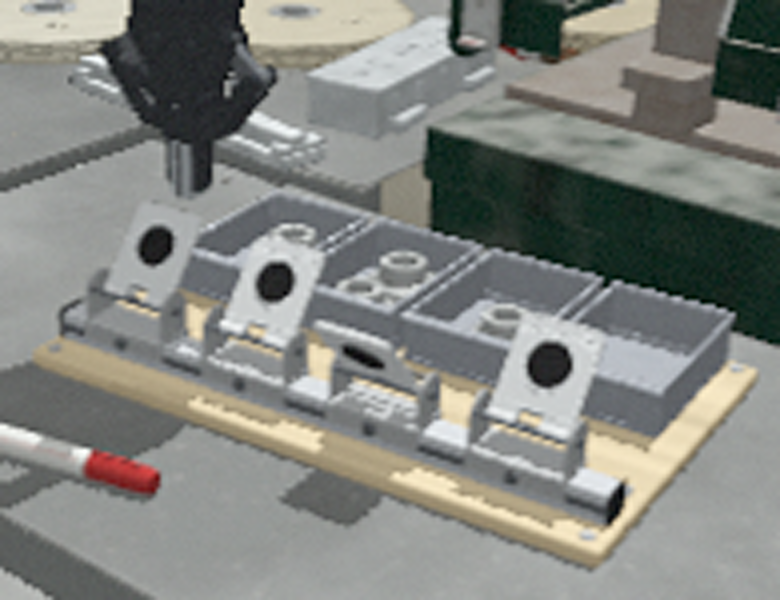

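The shut fingertip, at about (190,195), stands just behind tag 1. I'll lower it and push slowly.

```bash
python3 -m inch '0 -4 8 0 0 0;0 0 8 0 0 0;0 0 0 0 0 0;4 0 0 0 0 0;4 0 0 0 0 0;4 0 0 0 0 0;4 0 0 0 0 0;4 0 0 0 0 0;4 0 0 0 0 0;4 0 0 0 0 0'
python3 -c "from h import *;loc()"
python3 -m inch '3 0 0 0 0 0;3 0 0 0 0 0;3 0 0 0 0 0;3 0 0 0 0 0;3 0 0 0 0 0;3 0 0 0 0 0;3 0 0 0 0 0;3 0 0 0 0 0;0 0 0 0 0 0;0 0 0 0 0 0'
python3 - <<'E'
from h import *
loc()
im,k=cam("scene");c=cv2.resize(im[110:260,165:360],(780,600),interpolation=cv2.INTER_CUBIC);cv2.imwrite("pics/s3.png",c)
E
```

```text
time_s: 4.52
eef_pos: [514.6, 52.7, 89.4]
ee_rot: [0.0, -0.052, 0.999, -0.0]
force: [0.6, -0.4, 0.8]
grip_width: -0.004
grip_force: 0.1
4.52 local [ 36.  138.2  89.4] toolx/z [[-0.995, -0.103, -0.0], [0.0, -0.0, -1.0]] [ 0.6 -0.4  0.8] -0.0036821311856154917
time_s: 5.35
eef_pos: [491.1, 50.3, 89.4]
ee_rot: [0.0, -0.051, 0.999, -0.0]
force: [-0.1, 0.1, -0.1]
grip_width: 0.001
grip_force: 0.0
5.35 local [ 12.4 138.1  89.4] toolx/z [[-0.995, -0.103, -0.0], [0.0, -0.0, -1.0]] [-0.1  0.1 -0.1] 0.0013458940259415163
```

View pics/s3.png

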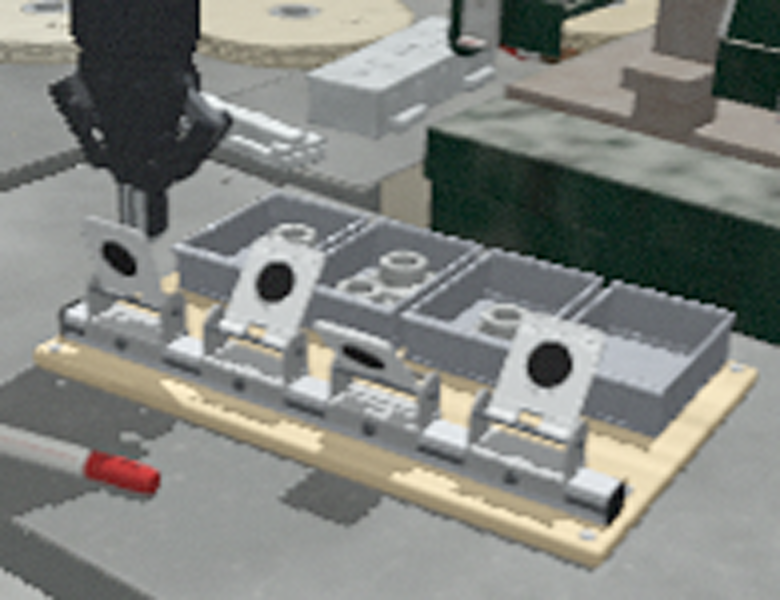

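Tag 1 (plate top at about (110,225)) is now nearly upright against the finger. I'll push further, then back away and up.

```bash
python3 -m inch '2.5 0 0 0 0 0;2.5 0 0 0 0 0;2.5 0 0 0 0 0;2.5 0 0 0 0 0;2.5 0 0 0 0 0;2.5 0 0 0 0 0;0 0 0 0 0 0;0 0 0 0 0 0;0 0 0 0 0 0;0 0 0 0 0 0'
python3 - <<'E'
from h import *
loc()
im,k=cam("scene");c=cv2.resize(im[110:260,165:360],(780,600),interpolation=cv2.INTER_CUBIC);cv2.imwrite("pics/s4.png",c)
E
```

```text
time_s: 6.23
eef_pos: [476.3, 48.7, 89.3]
ee_rot: [0.0, -0.052, 0.999, -0.0]
force: [-0.5, -0.4, 0.4]
grip_width: -0.002
grip_force: 0.0
6.23 local [ -2.5 138.1  89.3] toolx/z [[-0.995, -0.103, -0.0], [0.0, -0.0, -1.0]] [-0.5 -0.4  0.4] -0.002481518117541215
```

View pics/s4.png

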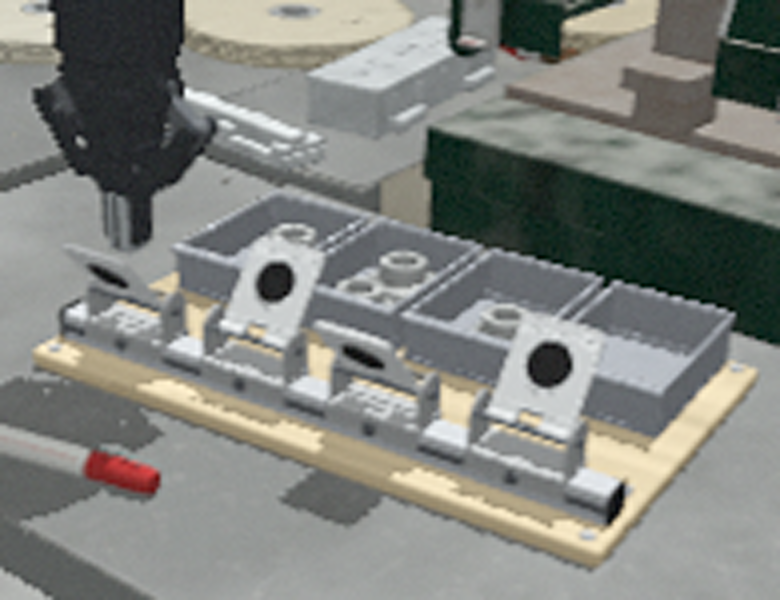

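Tag 1 has fallen forward onto its stop, its plate at about (100,265). Next I'll rise and move to a spot behind tag 4.

```bash
python3 -m inch '-4 0 0 0 0 0;-4 0 -20 0 0 0;0 0 -20 0 0 0;0 0 -20 0 0 0;0 0 -20 0 0 0;-4 -20 0 0 0 0;-4 -20 0 0 0 0;-4 -20 0 0 0 0;-4 -20 0 0 0 0;-4 -20 0 0 0 0'
python3 -m inch '-4 -20 0 0 0 0;-4 -20 0 0 0 0;-4 -20 0 0 0 0;-4 -20 0 0 0 0;-4 -20 0 0 0 0;-4 -20 0 0 0 0;-4 -20 0 0 0 0;-4 -20 0 0 0 0;-4 -16 0 0 0 0;0 0 0 0 0 0'
python3 -c "from h import *;loc()"
```

```text
time_s: 7.12
eef_pos: [514.8, -48.8, 169.3]
ee_rot: [0.0, -0.052, 0.999, -0.0]
force: [0.1, 0.2, 0.9]
grip_width: -0.003
grip_force: 0.0
time_s: 7.95
eef_pos: [568.8, -221.9, 168.8]
ee_rot: [0.0, -0.05, 0.999, -0.0]
force: [-0.6, -0.8, 0.6]
grip_width: 0.002
grip_force: 0.0
7.95 local [  61.6 -140.6  168.8] toolx/z [[-0.995, -0.101, -0.0], [0.0, -0.001, -1.0]] [-0.6 -0.8  0.6] 0.0019586408425167484
```

```bash
python3 -m inch '-4 2 0 0 0 0;0 0 16 0 0 0;0 0 16 0 0 0;0 0 16 0 0 0;0 0 16 0 0 0;0 0 16 0 0 0;0 0 0 0 0 0;4 0 0 0 0 0;4 0 0 0 0 0;4 0 0 0 0 0'
python3 -c "from h import *;loc()"
python3 -m inch '4 0 0 0 0 0;4 0 0 0 0 0;4 0 0 0 0 0;4 0 0 0 0 0;3 0 0 0 0 0;3 0 0 0 0 0;3 0 0 0 0 0;3 0 0 0 0 0;3 0 0 0 0 0;3 0 0 0 0 0'
python3 -c "from h import *;loc()"
python3 -m inch '3 0 0 0 0 0;3 0 0 0 0 0;2.5 0 0 0 0 0;2.5 0 0 0 0 0;2.5 0 0 0 0 0;2.5 0 0 0 0 0;2.5 0 0 0 0 0;2.5 0 0 0 0 0;0 0 0 0 0 0;0 0 0 0 0 0'
python3 -c "from h import *;loc()"
python3 -m inch '0 0 0 0 0 0;0 0 0 0 0 0;-4 0 0 0 0 0;-4 0 -15 0 0 0;0 0 -25 0 0 0;0 0 -25 0 0 0;0 0 -25 0 0 0;0 0 -25 0 0 0;0 0 -25 0 0 0;0 0 0 0 0 0'
python3 - <<'E'
from h import *
loc()
for n,v,f in(("scene",(110,260,165,360),(780,600)),("top",(100,250,130,330),(800,600))):
    im,k=cam(n);cv2.imwrite(f"pics/{n}5.png",cv2.resize(im[v[0]:v[1],v[2]:v[3]],f,interpolation=cv2.INTER_CUBIC))
E
```

```text
time_s: 8.78
eef_pos: [560.3, -218.0, 90.6]
ee_rot: [0.001, -0.052, 0.999, -0.001]
force: [0.3, 0.0, 0.6]
grip_width: -0.004
grip_force: 0.1
8.78 local [  53.5 -135.9   90.6] toolx/z [[-0.995, -0.103, -0.002], [0.002, -0.001, -1.0]] [0.3 0.  0.6] -0.003732361840287097
time_s: 9.62
eef_pos: [526.0, -221.5, 89.3]
ee_rot: [-0.0, -0.052, 0.999, 0.0]
force: [0.0, 0.1, 0.7]
grip_width: 0.0
grip_force: 0.0
9.62 local [  19.1 -135.8   89.3] toolx/z [[-0.995, -0.103, 0.0], [-0.0, 0.0, -1.0]] [0.  0.1 0.7] 2.4463041313079313e-05
time_s: 10.45
eef_pos: [505.4, -223.7, 89.4]
ee_rot: [0.0, -0.051, 0.999, -0.0]
force: [0.8, -0.1, 0.0]
grip_width: -0.003
grip_force: 0.0
10.45 local [  -1.7 -135.9   89.4] toolx/z [[-0.995, -0.103, -0.0], [0.0, -0.0, -1.0]] [ 0.8 -0.1  0. ] -0.003466984645894397
time_s: 11.28
eef_pos: [515.0, -223.7, 234.4]
ee_rot: [0.003, -0.052, 0.999, -0.003]
force: [0.7, -0.5, -0.2]
grip_width: -0.002
grip_force: 0.0
11.28 local [   8.  -136.8  234.4] toolx/z [[-0.995, -0.103, -0.006], [0.007, -0.005, -1.0]] [ 0.7 -0.5 -0.2] -0.002413351534516541
```

View pics/scene5.png

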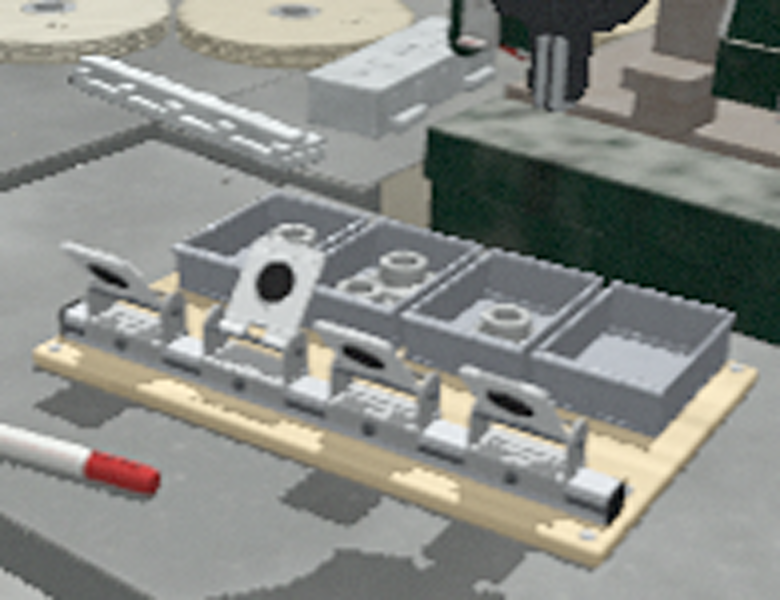

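Tags 1, 3 and 4 lean forward, at about (100,265), (365,350) and (510,395). Tag 2 leans back at (275,280), in front of the one full bin. The collars haven't moved and the finger is well clear at about (550,80), so I'll hand the job in.

```bash
python3 -m inch '0 0 0 0 0 0;0 0 0 0 0 0;0 0 0 0 0 0;0 0 0 0 0 0;0 0 0 0 0 0;0 0 0 0 0 0;0 0 0 0 0 0;0 0 0 0 0 0;0 0 0 0 0 0;0 0 0 0 0 0' && python3 -c "from rig import ctrl;print(ctrl.finish_job())"
```

```text
time_s: 12.22
eef_pos: [513.4, -222.9, 229.3]
ee_rot: [0.0, -0.052, 0.999, -0.0]
force: [-0.0, -1.0, 0.2]
grip_width: -0.002
grip_force: 0.0
the job is handed in; nothing more can be done
None
```

The job is handed in: I pushed the two wrong tags (leftmost and rightmost) forward to show the bar, left the two right ones alone, and the final picture showed all four tags matching their bins and the collars in place.

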